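# Hang the tube saddle in the warming bath and shut the lid

### The job

Hang the saddle rack that carries the four capped tubes astride the bar across the open warming bath, resting on the bar between the two rubber collars, then lower the bath's lid until it is fully shut. The tubes are glass: keep the rack upright and set it down gently, without dropping it. Leave the empty saddle rack and the beaker, bottle and flask where they stand.

Things in the scene. Friction and masses are not known exactly. Their poses are not given: they have to be found in the camera images.
- tube_saddle: Loose rack (0.2-0.35 kg) standing on the bench: inverted U of steel sheet, black grip on top, outside each leg two capped glass tubes (four in all). 76 (x) x 60 (y) x 107 mm high. Origin: centre of underside, z up. Slot for the bar runs along y: 30 mm wide, open below, roof underside at 66 mm, roof top 69. Grip 12 (x) x 44 (y) mm, from 69 to 107 mm up. Half turn about z makes no difference.
- saddle_roof (a point): Middle of the underside of the loaded saddle's roof (66 mm above its origin); this rests on the bar. Axes as the saddle's.
- empty_saddle: A second saddle rack of the same shape, size, materials and origin but with no tubes in it. To be left alone.
- bath: Fixed dry warming bath. Origin: centre of the open tank's underside; +x front to hinge, y along the bar, z up. Steel tank 170 (x) x 260 (y) x 140 mm high outside, walls and floor 8 mm, empty. White control box joined to its -y end: 170 x 90 mm, 125 high. A bar crosses the middle of the tank along y, inside, below the rim.
- bar_top (a point): Middle of the bar's top face, 90 mm above the bath's origin, half way between the collars. Axes as the bath's. Bar 14 mm wide (x), 12 mm high. Two black rubber collars on it, 22 mm square in section (5 mm proud of the bar's top), 8 mm thick; their inner faces lie 45 mm either side of this point in y.
- lid (a joint): Angle of the bath's lid, rad: 0 shut flat on the rim, 1.57 upright; starts open at 1.55 to 1.75. Stiff hinge: it stays where it is left; 3 to 6 N at its edge moves it. Hinged on the tank's far (+x) rim, it shuts towards -x and down.
- lid_hinge (a point): Middle of the lid's hinge line (along the bath's y), at x 85, z 141 mm in the bath's frame. Turns with the lid: x points from free edge to hinge, z is the lid's outward normal (up when shut). The lid plate lies from 0 to 8 mm in this z.
- lid_lip (a point): End of the lid's lip on its centre line, mid thickness, 195 mm from the hinge line. Lid: steel plate 170 x 260 mm, 8 mm thick, with a black lip 100 mm wide (y), 8 mm thick, that juts 25 mm past the free edge and overhangs the front wall when shut. Axes as lid_hinge.
- beaker: Glass beaker, 68 mm wide, 85 mm high; origin at centre of its base. To be left alone.
- bottle: Amber bottle, 60 mm wide, 150 mm high; origin at centre of its base. To be left alone.
- flask: Conical flask, 80 mm wide at its base, 110 mm high; origin at centre of its base. To be left alone.
Mind the look-alikes: they are no part of the job. Leave any blue or yellow look-alike of the tube_saddle alone.

How it is judged:
On the way, in this order (a step that is already met when the one before it is completed fails the run):
1. the loaded saddle hangs on the bar between the collars, let go, with the lid still open (x of saddle_roof in the frame of bar_top between -0.012 and 0.012 m and y of saddle_roof in the frame of bar_top between -0.018 and 0.018 m and z of saddle_roof in the frame of bar_top between -0.004 and 0.004 m and angle between tube_saddle's own z axis and vertical below 0.15 rad and angle between the y axis of tube_saddle and the y axis of bath, either way round below 0.3 rad and contact force between tube_saddle and the fingers below 0.1 N and value of joint lid above 1 rad), for 0.2 s.
2. the lid is shut (value of joint lid below 0.05 rad), for 0.2 s.
At the end, for the whole second after the job is handed in: The loaded saddle rests on the bar with its roof centre within 12 mm across, 18 mm along and 4 mm in height of the bar's top centre, tilted under 0.15 rad, its slot within 0.3 rad of the bar, released and at rest; the lid is within 0.05 rad of shut (x of saddle_roof in the frame of bar_top between -0.012 and 0.012 m and y of saddle_roof in the frame of bar_top between -0.018 and 0.018 m and z of saddle_roof in the frame of bar_top between -0.004 and 0.004 m and angle between tube_saddle's own z axis and vertical below 0.15 rad and angle between the y axis of tube_saddle and the y axis of bath, either way round below 0.3 rad and contact force between tube_saddle and the fingers below 0.1 N and value of joint lid below 0.05 rad and linear speed of tube_saddle below 0.03 m/s); the robot touches nothing.
It fails at once if the loaded saddle is tipped by more than 0.7 rad (angle between tube_saddle's own z axis and vertical above 0.7 rad).
It fails at once if the loaded saddle is dropped: it falls faster than 0.45 m/s (a fall of about 10 mm) out of the fingers (contact force between tube_saddle and the fingers below 0.05 N and linear speed of tube_saddle above 0.45 m/s).
It fails at once if the loaded saddle strikes or is pressed on the bath or its lid with more than 150 N (contact force between tube_saddle and bath above 150 N).
It fails at once if the empty saddle rack is moved more than 30 mm or tipped (distance of empty_saddle from where it was at the start of the episode above 0.03 m or angle between empty_saddle's own z axis and vertical above 0.4 rad).
It fails at once if the beaker, bottle or flask is moved more than 30 mm or tipped (distance of any of beaker, bottle, flask from where it was at the start of the episode above 0.03 m or angle between any of beaker, bottle, flask's own z axis and vertical above 0.4 rad).
It also fails if it takes over 56 s, if anything falls off the work surface, if the arm or the gripper's body presses on something with over 40 N, if the wrist force passes 120 N, or if a joint passes its speed limit or range.

### The arm

A 6-joint arm with a two-finger parallel gripper is mounted at the origin on the work surface. World frame = base frame: x ahead of the robot, y to its left, z up, the work surface at z = 0. Lengths are in m, angles in rad, forces in N, time in s.
With the tool pointing down it reaches from about 0.35 to 0.975 m from the base axis. Payload 4.9 kg.
Tool frame: the origin (TCP) lies at the very end of the fingers, on their centre line; the grasp point (between the pads) lies ctrl.hold_point_z behind it (ctrl.hold_point_z is the distance from the TCP to the grasp point, in m); z points along the fingers, y is the line along which they close (so a half turn about z gives the same grasp; the last joint's range is limited). The gripper opens to 85 mm and grips with 20 to 120 N. Pads are 22 mm wide; open, the fingers measure 114 mm over their backs; the gripper's body (76 mm by 85 mm) begins 54 mm behind the grasp point. The pads swing forward as they close: fully open they stand 13 mm farther back than shut.
Start: joints at [1.156, 0.053, 1.613, -0, 1.476, -0.119], TCP at [0.182, 0.598, 0.231] pointing down, gripper open.
Joint ranges: [-3.01, 3.01], [-1.01, 2.22], [0.06, 2.58], [-1.02, 4.17], [0.09, 2.62], [-3.14, 3.14]. Speed limits (rad/s): [2.57, 2.57, 3.14, 3.14, 3.14, 3.14].

### API

Orientations are given as a rotation vector (axis times angle).
In Python, from station import ctrl gives the robot as it stands. The module is installed in compiled form; this text tells all that it offers.
- The arm moves only by the tool jog_arm, never from a script. Its argument "deltas" is a list of rows, each a list of 3 entries, a list of its own where there are three numbers: the closure, from -1 (fully open) to 1 (shut), then the shift along the world's x, y, z scaled (see below), then the turn, a rotation vector about the world's x, y, z scaled (see below). A call has 1 to 12 rows; each row is the pose to reach, as a shift and turn from the pose commanded when the call began, turning the shorter way round; what a row does not reach only later rows make up. The controller multiplies each number of a shift by 0.4 m and each number of a turn by 180 degrees. A row lasts 1/12 s, in which the tool goes at most 41.7 mm and 7.16 degrees, less where a joint would pass 70% of its speed; a pose out of reach is approached as far as the arm can. A call with a number of a shift or a turn outside -1 to 1 is refused whole. A call with a gripper value outside its range is refused whole. The fingers move at their own pace and stop on an object; "squeeze" is the grip in N (left out, the last holds). Time passes only in rows, so rows that repeat a pose let the fingers close. It gives the time, the measured TCP pose, the force, the opening and the grip force at its end, in the units of the state.
- ctrl.get_obs(): the state, without advancing time (a new reading comes with each control period).
- ctrl.get_image(name): name is "scene" or "top"; returns the picture (480x640x3 uint8, red, green, blue); there is no depth.
- ctrl.get_calibration(name): a dict with "K" (3x3 intrinsics, pixels), "extrinsics" (4x4, takes a point from world to camera coordinates). Camera axes: x right, y down, z forward; pixel columns grow to the right and rows downward; lengths in m; the calibration is good to about 2 mm. A picture is of the moment at which its call begins. get_calibration takes no time and is no camera call.
- ctrl.finish_job(): hands the job in; it is judged then, once.
The state is a dict: "t": time; "q": joint angles; "dq": joint speeds; "effort": joint torques, N m; "tool_pos": TCP position; "tool_rot": TCP orientation; "contact_force": force on the tool from outside, world axes, zero at the start; "wrist_torque": the same for the moment, N m; "opening": finger opening in m; "grip_force": force on a finger pad.
Only numpy, scipy, OpenCV 4.12 (cv2) and the standard library are available. Lean on these libraries where they do the work, as an engineer would, in place of code of your own. Each camera call takes 0.05 s, during which the arm holds its last target. There are 200 camera calls.

## Working session

There is one attempt and no reset: what is moved stays moved. The work goes in short steps, Python scripts to look and compute and a tool call to move; the robot and the scene stay as the last step left them, time stands still between calls to the robot, and variables do not carry over. Pictures are saved under pics/ and viewed, at most 10 in all, crops included, and the job is handed in when it is done.

Besides the shell and the picture viewer there is one more tool, called as name([rows], argument=value, ...), one row to a line, values as JSON. jog_arm: Moves the arm, as the interface text tells. Its arguments: {"type":"object","properties":{"deltas":{"type":"array","items":{"type":"array"}},"squeeze":{"type":"number"}},"required":["deltas"]}

```bash
mkdir -p pics; python3 - <<'E'
from station import ctrl
import cv2,numpy as np
for n in("scene","top"):
    im=ctrl.get_image(n); cv2.imwrite(f"pics/{n}0.png",im[:,:,::-1]); c=ctrl.get_calibration(n); np.set_printoptions(precision=4,suppress=True); print(n,c["K"],c["extrinsics"])
print(ctrl.get_obs(),ctrl.hold_point_z)
E
```

```text
scene [[533.4827   0.     321.3331]
 [  0.     533.4827 243.8869]
 [  0.       0.       1.    ]] [[ 0.4332  0.9013 -0.0074 -0.4567]
 [ 0.4824 -0.2388 -0.8428 -0.1312]
 [-0.7613  0.3615 -0.5382  1.6359]
 [ 0.      0.      0.      1.    ]]
top [[438.6918   0.     319.9895]
 [  0.     438.6918 236.1565]
 [  0.       0.       1.    ]] [[ 0.0087 -1.     -0.0035  0.2362]
 [-0.9967 -0.0084 -0.0806  0.5649]
 [ 0.0806  0.0042 -0.9967  1.1585]
 [ 0.      0.      0.      1.    ]]
{'t': 0.1, 'q': array([ 1.156 ,  0.0533,  1.6141, -0.    ,  1.476 , -0.119 ]), 'dq': array([ 0.0005, -0.0017, -0.0026, -0.0003,  0.0021,  0.0011]), 'effort': array([ -0.0002, -39.4901, -37.1361,  -0.    ,   0.0039,  -0.    ]), 'tool_pos': array([0.182 , 0.5973, 0.2302]), 'tool_rot': array([-0.4629, -3.1068,  0.0028]), 'contact_force': array([-0.9574, -0.4956, -0.2108]), 'wrist_torque': array([0.0926, 0.0177, 0.0293]), 'grip_force': 0.0, 'opening': 0.08542080150092568} 0.0187
```

View pics/scene0.png

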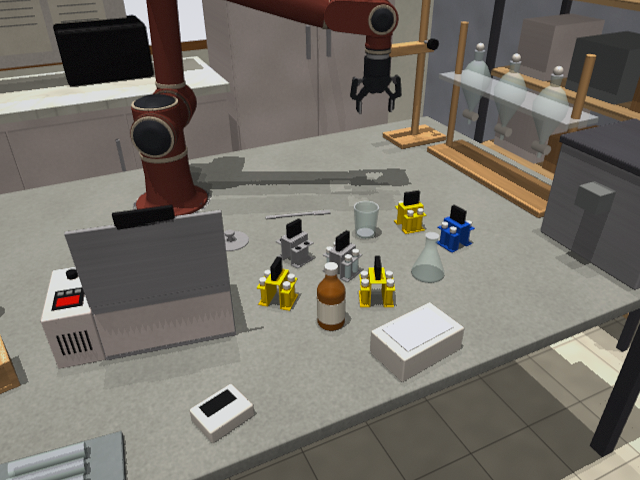

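View pics/top0.png

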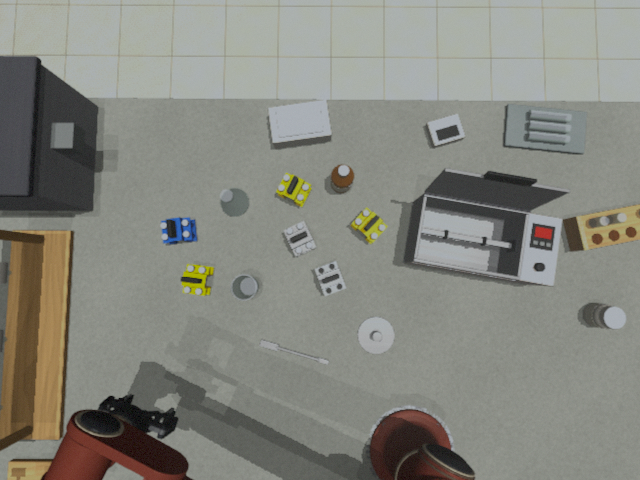

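The scene view shows a grey saddle with white-capped tubes at about (342,255), which is (299,238) in the top view. The empty grey one is at scene (294,243), top (329,278). The bath is at top (480,235), with its lid open away from the robot. I'll zoom in on the top view to get exact pixels.

```bash
python3 - <<'E'
import cv2,numpy as np
t=cv2.imread("pics/top0.png"); s=cv2.imread("pics/scene0.png")
a=cv2.resize(t[205:305,265:365],(400,400),interpolation=cv2.INTER_CUBIC)
b=cv2.resize(t[165:290,400:570],(680,500),interpolation=cv2.INTER_CUBIC)[:, :]
c=cv2.resize(s[205:305,265:365],(400,400),interpolation=cv2.INTER_CUBIC)
cv2.imwrite("pics/ac.png",np.hstack([a,c])); cv2.imwrite("pics/b.png",b)
E
```

```text
(no output)
```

View pics/ac.png

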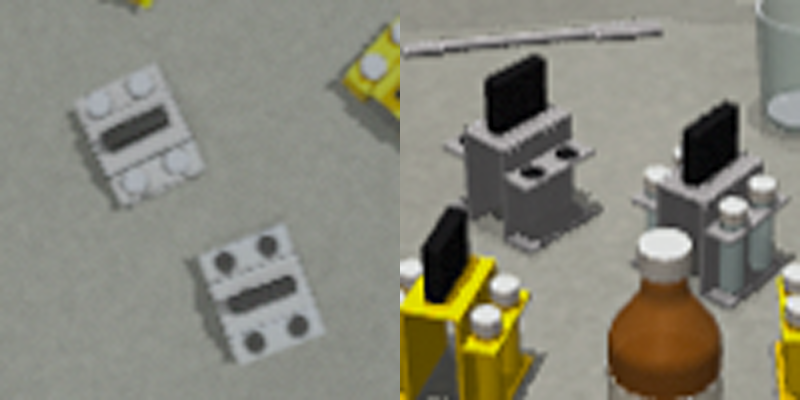

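View pics/b.png

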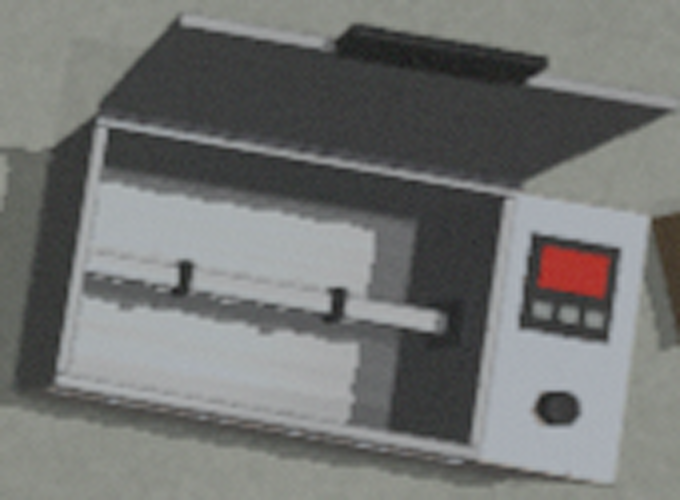

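The loaded saddle's grip is centred near top-view pixel (298.6,236.5). The empty one is at about (330,278). The bath's collars are near (446,234) and (484,241), and I can see all four rim corners. Next I'll turn these into positions and check them against the given sizes.

```bash
cat > h.py <<'E'
from station import ctrl
import cv2,numpy as np
np.set_printoptions(precision=4,suppress=True)
def ray(n,uv,z):
    c=ctrl.get_calibration(n);K,T=c["K"],c["extrinsics"];R=T[:3,:3]
    o=-R.T@T[:3,3]; d=R.T@np.linalg.solve(K,[uv[0],uv[1],1.]); return o+d*(z-o[2])/d[2]
def proj(n,p):
    c=ctrl.get_calibration(n); q=c["extrinsics"][:3]@np.append(p,1); q=c["K"]@q; return q[:2]/q[2]
E
python3 - <<'E'
from h import *
t=cv2.imread("pics/top0.png"); s=cv2.imread("pics/scene0.png")
def darks(n,im,x0,y0,x1,y1,thr,z,amin):
    m=(im[y0:y1,x0:x1].max(2)<thr).astype(np.uint8)
    for c in cv2.findContours(m,cv2.RETR_EXTERNAL,cv2.CHAIN_APPROX_NONE)[0]:
        if len(c)<amin: continue
        k=np.zeros_like(m);cv2.drawContours(k,[c],-1,1,-1);ys,xs=np.nonzero(k&m)
        P=np.array([ray(n,(x+x0,y+y0),z)[:2] for x,y in zip(xs,ys)]);mu=P.mean(0)
        w,v=np.linalg.eigh(np.cov(P.T)); 
        print(n,"px",xs.mean()+x0,ys.mean()+y0,"n",len(xs),"xy",mu,"len/wid",np.sqrt(12*w[::-1]),"ang",np.degrees(np.arctan2(v[1,1],v[0,1])))
darks("top",t,285,225,345,292,90,.107,8)
# scene grips: top-edge midpoints from crop
m=(s[225:285,270:365].max(2)<40).astype(np.uint8)
for c in cv2.findContours(m,cv2.RETR_EXTERNAL,cv2.CHAIN_APPROX_NONE)[0]:
    if len(c)>20:
        c=c[:,0]+[270,225]; print("scene blob",len(c),c.min(0),c.max(0),"toprow",c[c[:,1]<=c[:,1].min()+1].mean(0), "left top",c[np.argmin(c.sum(1))], "right top",c[np.argmax(c[:,0]-c[:,1])])
f=lambda x,y:((x+.5)/4-.5+400,(y+.5)/4-.5+165)
print("rim")
C=[ray("top",f(*p),.14) for p in((100,118),(57,385),(478,458),(515,190))]
for p in C: print(p)
C=np.array(C); print("sides",np.linalg.norm(np.diff(C[[0,1,2,3,0]],axis=0),axis=1),"mean",C.mean(0))
a=ray("top",f(185,276),.095);b=ray("top",f(339,302),.095);print("collars",a,b,np.linalg.norm(a-b),(a+b)/2,np.degrees(np.arctan2(*(a-b)[[1,0]])))
for z,p in((.125,(650,215)),(.125,(612,482))): print("box",ray("top",f(*p),z))
E
```

```text
top px 328.38461538461536 289.7692307692308 n 13 xy [0.423  0.2188] len/wid [0.0095 0.0087] ang -147.059329521821
top px 339.0 286.0 n 15 xy [0.4325 0.1925] len/wid [0.0112 0.0086] ang 153.09930487426936
top px 330.1081081081081 278.1756756756757 n 74 xy [0.4516 0.2147] len/wid [0.0422 0.0106] ang 110.75587727927793
top px 320.5333333333333 270.1333333333333 n 15 xy [0.4713 0.2386] len/wid [0.0103 0.0091] ang 166.11045337101618
top px 331.5 266.0 n 16 xy [0.4818 0.2114] len/wid [0.0109 0.0089] ang -179.86409075019895
top px 298.03370786516854 236.91011235955057 n 89 xy [0.5537 0.2956] len/wid [0.0416 0.0133] ang 116.57215819798391
scene blob 51 [271 257] [281 280] toprow [278.5 257.5] left top [277 257] right top [281 258]
scene blob 48 [336 231] [348 250] toprow [346.  231.6] left top [338 236] right top [348 232]
scene blob 44 [286 225] [301 237] toprow [293.4375 225.125 ] left top [287 225] right top [300 225]
rim
[ 0.6586 -0.0142  0.14  ]
[0.4954 0.0134 0.14  ]
[ 0.4538 -0.239   0.14  ]
[ 0.6163 -0.266   0.14  ]
sides [0.1655 0.2559 0.1648 0.2553] mean [ 0.556  -0.1264  0.14  ]
collars [ 0.5661 -0.0774  0.095 ] [ 0.5504 -0.1743  0.095 ] 0.09811356730285155 [ 0.5583 -0.1259  0.095 ] 80.81616780794005
box [ 0.6036 -0.3557  0.125 ]
box [ 0.4397 -0.3267  0.125 ]
```

```bash
python3 - <<'E'
from h import *
for p in((.5537,.2956,.107),(.4516,.2147,.107),(.5575,-.126,.34)): print(proj("scene",p))
t=cv2.imread("pics/top0.png")
m=(t[222:262,280:320].min(2)>175).astype(np.uint8)
n,l,st,c=cv2.connectedComponentsWithStats(m); print(st[1:,4],c[1:]+[280,222])
# saddle body outline against bench via brightness
g=cv2.cvtColor(t,cv2.COLOR_BGR2GRAY)[220:258,280:320]; print(np.median(g))
m=(g>150).astype(np.uint8); cs=max(cv2.findContours(m,0,1)[0],key=len); r=cv2.minAreaRect(cs); print(r, ray("top",np.array(r[0])+[280,220],.06))
E
```

```text
[341.9201 233.3966]
[293.5296 221.6137]
[141.5119 179.4564]
[] []
142.0
((19.40000343322754, 18.299997329711914), (29.516096115112305, 22.807893753051758), 63.43495178222656) [0.5538 0.2946 0.06  ]
```

jog_arm([
  [-1,[0.085,-0.07,0],[0,0,-0.022]],
  [-1,[0.17,-0.14,0],[0,0,-0.044]],
  [-1,[0.255,-0.21,0],[0,0,-0.066]],
  [-1,[0.34,-0.28,0],[0,0,-0.09]],
  [-1,[0.425,-0.35,0],[0,0,-0.115]],
  [-1,[0.51,-0.42,0],[0,0,-0.14]],
  [-1,[0.6,-0.49,0],[0,0,-0.165]],
  [-1,[0.68,-0.56,0],[0,0,-0.19]],
  [-1,[0.76,-0.62,0],[0,0,-0.215]],
  [-1,[0.84,-0.68,0],[0,0,-0.24]],
  [-1,[0.9,-0.735,0],[0,0,-0.255]],
  [-1,[0.929,-0.756,-0.05],[0,0,-0.258]],
], squeeze=50)

```text
t: 1.1
tool_pos: [0.5588, 0.2929, 0.2155]
tool_rot: [1.654, 2.664, 0.009]
contact_force: [0.0, 1.1, 0.4]
opening: 0.0854
grip_force: 0.0
```

jog_arm([
  [-1,[0,0,0],[0,0,0]],
  [-1,[0,0,-0.08],[0,0,0]],
  [-1,[0,0,-0.16],[0,0,0]],
  [-1,[0,0,-0.2],[0,0,0]],
  [-1,[0,0,-0.2],[0,0,0]],
  [-1,[0,0,-0.2],[0,0,0]],
])

```text
t: 1.6
tool_pos: [0.5525, 0.2955, 0.13]
tool_rot: [-1.649, -2.672, 0.004]
contact_force: [0.1, 0.5, 0.5]
opening: 0.0855
grip_force: 0.0
```

```bash
python3 - <<'E'
from h import *
o=ctrl.get_obs();print(o['tool_pos'],o['tool_rot'],o['q'])
im=ctrl.get_image("scene")[:,:,::-1]; cv2.imwrite("pics/s1.png",cv2.resize(im[130:330,220:460],(720,600)))
E
```

```text
[0.5525 0.2955 0.13  ] [-1.6486 -2.6719  0.0037] [ 0.3724  0.1385  1.6949  0.0002  1.3113 -0.0928]
```

View pics/s1.png

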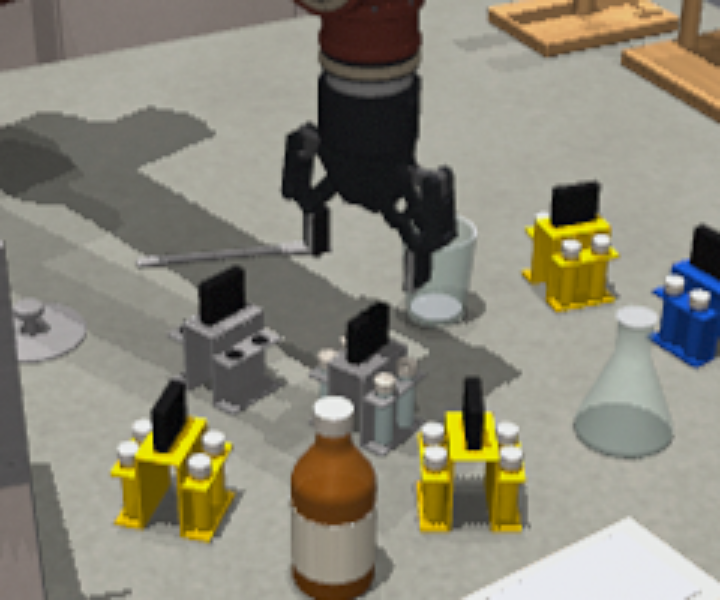

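The picture shows the open fingers straddling the loaded saddle's grip, with fingertips at crop (315,250) and (415,285) and the grip at (368,330). They are aligned, so I'll go down and grip.

jog_arm([
  [-1,[0.002,0,-0.05],[0,0,0]],
  [-1,[0.002,0,-0.1],[0,0,0]],
  [-1,[0.002,0,-0.133],[0,0,0]],
  [-1,[0.002,0,-0.133],[0,0,0]],
  [-0.2,[0.002,0,-0.133],[0,0,0]],
  [0.4,[0.002,0,-0.133],[0,0,0]],
  [1,[0.002,0,-0.133],[0,0,0]],
  [1,[0.002,0,-0.133],[0,0,0]],
  [1,[0.002,0,-0.133],[0,0,0]],
  [1,[0.002,0,-0.133],[0,0,0]],
  [1,[0.002,0,-0.133],[0,0,0]],
  [1,[0.002,0,-0.133],[0,0,0]],
], squeeze=50)

```text
t: 2.65
tool_pos: [0.5551, 0.2957, 0.0787]
tool_rot: [1.65, 2.672, 0.002]
contact_force: [1.0, 0.8, 1.7]
opening: 0.0113
grip_force: 51.6
```

jog_arm([
  [1,[0,0,0.03],[0,0,0]],
  [1,[0,0,0.09],[0,0,0]],
  [1,[0,0,0.17],[0,0,0]],
  [1,[0,0,0.25],[0,0,0]],
  [1,[0,0,0.33],[0,0,0]],
  [1,[0,-0.01,0.39],[0,0,0]],
  [1,[0,-0.04,0.42],[0,0,0]],
  [1,[0,-0.1,0.43],[0,0,-0.01]],
  [1,[0,-0.17,0.43],[0,0,-0.03]],
  [1,[0,-0.24,0.43],[0,0,-0.05]],
  [1,[0,-0.31,0.43],[0,0,-0.08]],
  [1,[0,-0.38,0.43],[0,0,-0.11]],
])

```text
t: 3.65
tool_pos: [0.5532, 0.1414, 0.2485]
tool_rot: [-2.09, -2.343, 0.004]
contact_force: [-0.1, 1.1, -2.8]
opening: 0.0113
grip_force: 50.9
```

jog_arm([
  [1,[0,-0.07,0],[0,0,-0.03]],
  [1,[0,-0.14,0],[0,0,-0.06]],
  [1,[0,-0.21,0],[0,0,-0.08]],
  [1,[0,-0.28,0],[0,0,-0.09]],
  [1,[0,-0.35,0],[0,0,-0.09]],
  [1,[0,-0.42,0],[0,0,-0.09]],
  [1,[0,-0.49,0],[0,0,-0.09]],
  [1,[0,-0.56,0],[0,0,-0.09]],
  [1,[0,-0.62,0],[0,0,-0.09]],
  [1,[0,-0.66,0],[0,0,-0.09]],
  [1,[0,-0.675,0],[0,0,-0.09]],
  [1,[0,-0.675,0],[0,0,-0.09]],
])

```text
t: 4.65
tool_pos: [0.5535, -0.1278, 0.2488]
tool_rot: [-2.397, -2.028, 0.002]
contact_force: [0.2, -0.1, -3.4]
opening: 0.0108
grip_force: 51.0
```

jog_arm([
  [1,[0,0,0],[0,0,0]],
  [1,[0,0,0],[0,0,0]],
  [1,[0,0,0],[0,0,0]],
])

```text
t: 4.9
tool_pos: [0.5545, -0.1255, 0.2499]
tool_rot: [-2.394, -2.034, 0.0]
contact_force: [0.2, -0.6, -3.0]
opening: 0.0108
grip_force: 51.0
```

```bash
python3 - <<'E'
from h import *
o=ctrl.get_obs();print(o)
a=ctrl.get_image("scene")[:,:,::-1]; b=ctrl.get_image("top")[:,:,::-1]; cv2.imwrite("pics/s2full.png",a);cv2.imwrite("pics/t2full.png",b)
cv2.imwrite("pics/st2.png",np.hstack([cv2.resize(a[130:370,40:280],(400,400)),cv2.resize(b[140:300,400:560],(400,400))]))
E
```

```text
{'t': 4.9, 'q': array([-0.3535, -0.0918,  1.7243,  0.0002,  1.5095, -0.1912]), 'dq': array([ 0.0025, -0.0003, -0.0048, -0.0015, -0.0009,  0.    ]), 'effort': array([ -0.2926, -34.93  , -39.1253,  -0.0122,   0.0038,   0.0014]), 'tool_pos': array([ 0.5545, -0.1255,  0.2499]), 'tool_rot': array([-2.3939, -2.0336,  0.0001]), 'contact_force': array([ 0.1998, -0.6242, -2.9578]), 'wrist_torque': array([-0.036 , -0.0479, -0.0437]), 'grip_force': 50.95913887023926, 'opening': 0.010845364591764087}
```

View pics/st2.png

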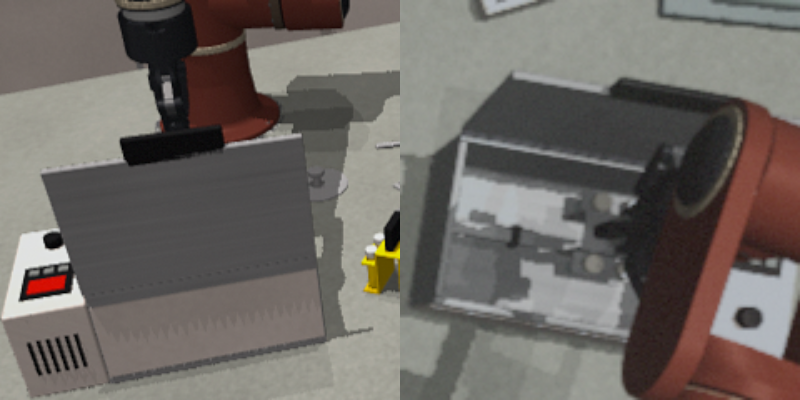

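The picture shows the held saddle over the tank, square to the bar. Two caps are visible at top-view pixels (480,220) and (478,245.5). The scene view shows the lid still upright and clear of the gripper. I'll measure the cap midpoint to check how the saddle sits in the hand.

```bash
python3 - <<'E'
from h import *
t=cv2.imread("pics/t2full.png")
for z in(.232,.242):
    a=ray("top",(479.6,220),z);b=ray("top",(477.2,245.2),z); d=(a-b)[:2]; yaw=np.arctan2(d[1],d[0])
    X=np.array([np.cos(yaw),np.sin(yaw)]);Y=np.array([-X[1],X[0]])
    print(a,b,np.linalg.norm(d),np.degrees(yaw),"centre",((a+b)/2)[:2]-.0145*Y)
a=np.deg2rad(2*np.degrees(np.arctan2(2.0336,2.3939))-90);print("tool yaw",np.degrees(a))
E
```

```text
[ 0.5849 -0.1138  0.232 ] [ 0.5288 -0.1074  0.232 ] 0.05646302003479657 -6.5614724295209275 centre [ 0.5552 -0.125 ]
[ 0.5837 -0.1102  0.242 ] [ 0.5282 -0.1038  0.242 ] 0.05588039262152336 -6.561472429520917 centre [ 0.5543 -0.1214]
tool yaw -9.304700071783259
```

jog_arm([
  [1,[0.0075,0,-0.03],[0,0,0]],
  [1,[0.0075,0,-0.08],[0,0,0]],
  [1,[0.0075,0,-0.14],[0,0,0]],
  [1,[0.0075,0,-0.2],[0,0,0]],
  [1,[0.0075,0,-0.26],[0,0,0]],
  [1,[0.0075,0,-0.3],[0,0,0]],
  [1,[0.0075,0,-0.325],[0,0,0]],
  [1,[0.0075,0,-0.34],[0,0,0]],
  [1,[0.0075,0,-0.35],[0,0,0]],
  [1,[0.0075,0,-0.35],[0,0,0]],
])

```text
t: 5.83
tool_pos: [0.5577, -0.1265, 0.1099]
tool_rot: [-2.395, -2.032, 0.0]
contact_force: [0.6, 0.3, -3.3]
opening: 0.0115
grip_force: 51.0
```

jog_arm([
  [1,[0,0,-0.004],[0,0,0]],
  [1,[0,0,-0.008],[0,0,0]],
  [1,[0,0,-0.012],[0,0,0]],
  [1,[0,0,-0.016],[0,0,0]],
  [1,[0,0,-0.016],[0,0,0]],
  [1,[0,0,-0.016],[0,0,0]],
])

```text
t: 6.33
tool_pos: [0.5576, -0.1266, 0.1038]
tool_rot: [2.396, 2.032, 0.0]
contact_force: [-0.1, -0.0, -3.4]
opening: 0.0112
grip_force: 51.0
```

jog_arm([
  [1,[0,0,-0.002],[0,0,0]],
  [1,[0,0,-0.004],[0,0,0]],
  [1,[0,0,-0.006],[0,0,0]],
  [1,[0,0,-0.006],[0,0,0]],
  [1,[0,0,-0.006],[0,0,0]],
])

```text
t: 6.75
tool_pos: [0.5578, -0.1267, 0.1025]
tool_rot: [2.395, 2.032, 0.0]
contact_force: [-4.1, 2.2, 5.7]
opening: 0.0114
grip_force: 52.2
```

The saddle touched at the expected height (0.1025 m), so I'll release gently and retreat upward.

jog_arm([
  [0.6,[0,0,0],[0,0,0]],
  [0.4,[0,0,0],[0,0,0]],
  [0.2,[0,0,0],[0,0,0]],
  [0.1,[0,0,0],[0,0,0]],
  [0.1,[0,0,0],[0,0,0]],
  [0.1,[0,0,0.02],[0,0,0]],
  [0.1,[0,0,0.06],[0,0,0]],
  [0.1,[0,0,0.12],[0,0,0]],
  [0.1,[0,0,0.2],[0,0,0]],
  [0.1,[0,0,0.28],[0,0,0]],
  [0.1,[0,0,0.36],[0,0,0]],
  [0.1,[0,0,0.36],[0,0,0]],
])

```text
t: 7.75
tool_pos: [0.5611, -0.1278, 0.2549]
tool_rot: [2.386, 2.024, 0.011]
contact_force: [0.9, -0.5, 1.3]
opening: 0.0385
grip_force: 0.0
```

jog_arm([
  [1,[0,0.1,0.08],[0,0,0]],
  [1,[0,0.2,0.18],[0,0,0]],
  [1,[0,0.3,0.28],[0,0,0]],
  [1,[0,0.4,0.38],[0,0,0]],
  [1,[0,0.5,0.42],[0,0,0]],
  [1,[0,0.5,0.45],[0,0,0]],
  [1,[0,0.5,0.45],[0,0,0]],
])

```text
t: 8.33
tool_pos: [0.5577, 0.0765, 0.4305]
tool_rot: [2.39, 2.034, 0.009]
contact_force: [-0.2, -0.1, 0.9]
opening: 0.0001
grip_force: 0.0
```

```bash
python3 - <<'E'
from h import *
o=ctrl.get_obs();print(o['t'],o['tool_pos'],o['q'])
a=ctrl.get_image("scene")[:,:,::-1]; b=ctrl.get_image("top")[:,:,::-1]; cv2.imwrite("pics/s3full.png",a);cv2.imwrite("pics/t3full.png",b)
cv2.imwrite("pics/st3.png",np.hstack([cv2.resize(a[130:370,40:280],(300,300)),cv2.resize(b[165:290,400:525],(500,500))[:300]*0+0 if 0 else cv2.resize(b[190:265,415:540],(500,300),interpolation=cv2.INTER_CUBIC)]))
E
```

```text
8.3333 [0.5577 0.0765 0.4305] [ 0.0036 -0.1393  1.4739  0.0012  1.8006  0.1647]
```

View pics/st3.png

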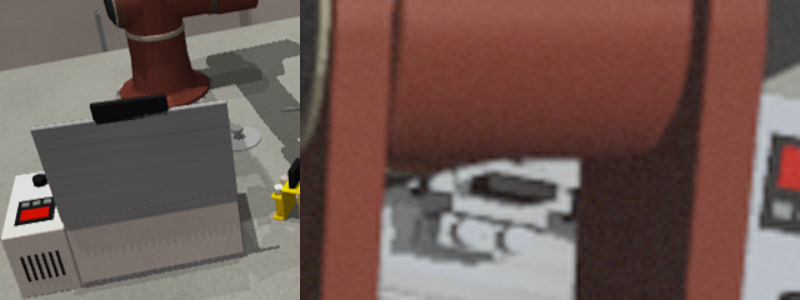

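The saddle is hanging on the bar, with its grip near top-view pixel (468,237). I'll check that position and measure the lid's angle from the lip.

```bash
python3 - <<'E'
from h import *
print("grip",ray("top",(468,236.6),.131), proj("top",(.5577,-.1265,.131)))
yaw=np.deg2rad(-9.4);X=np.array([np.cos(yaw),np.sin(yaw),0]);Z=np.array([0,0,1.])
H=np.array([.5577,-.126,0])+.085*X+.141*Z; print("hinge",H)
L=lambda th,r,n:H-r*(np.cos(th)*X-np.sin(th)*Z)+n*(np.sin(th)*X+np.cos(th)*Z)
for th in(1.55,1.6,1.65,1.7,1.75): print(th,"tip",L(th,.195,.004),proj("scene",L(th,.195,.004)),proj("top",L(th,.195,.004)),"outer edge",L(th,.195,.008))
for th in np.arange(1.5,-.01,-.25): print(th,L(th,.155,.008))
E
```

```text
grip [ 0.5561 -0.1212  0.131 ] [470.1763 235.9457]
hinge [ 0.6416 -0.1399  0.141 ]
1.55 tip [ 0.6415 -0.1399  0.336 ] [142.3189 202.227 ] [510.8327 185.7714] outer edge [ 0.6454 -0.1405  0.3361]
1.6 tip [ 0.6511 -0.1415  0.3358] [142.3932 204.9382] [511.4527 181.044 ] outer edge [ 0.6551 -0.1421  0.3357]
1.65 tip [ 0.6607 -0.1431  0.3351] [142.5228 207.9431] [511.9641 176.3919] outer edge [ 0.6646 -0.1437  0.3348]
1.7 tip [ 0.6703 -0.1446  0.3339] [142.7086 211.2386] [512.3655 171.834 ] outer edge [ 0.6742 -0.1453  0.3333]
1.75 tip [ 0.6797 -0.1462  0.3322] [142.9515 214.8199] [512.6559 167.3885] outer edge [ 0.6836 -0.1468  0.3315]
1.5 [ 0.6386 -0.1394  0.2962]
1.25 [ 0.6008 -0.1331  0.2906]
1.0 [ 0.5656 -0.1273  0.2758]
0.75 [ 0.535  -0.1223  0.2525]
0.5 [ 0.5111 -0.1183  0.2223]
0.25 [ 0.4953 -0.1157  0.1871]
0.0 [ 0.4886 -0.1146  0.149 ]
```

The grip ray lands at (0.556,-0.121), within tolerance of the bar centre. The lid angle is about 1.66 rad. Next I'll go behind the lid with the fingers closed.

jog_arm([
  [1,[0.05,-0.05,0],[0,0,0]],
  [1,[0.12,-0.1,0],[0,0,0]],
  [1,[0.19,-0.16,0],[0,0,0]],
  [1,[0.26,-0.23,0],[0,0,0]],
  [1,[0.33,-0.3,0],[0,0,0]],
  [1,[0.39,-0.38,0],[0,0,0]],
  [1,[0.43,-0.46,0],[0,0,0]],
  [1,[0.45,-0.53,0],[0,0,0]],
  [1,[0.45,-0.57,0],[0,0,0]],
  [1,[0.45,-0.57,0],[0,0,0]],
  [1,[0.45,-0.57,0],[0,0,0]],
])

```text
t: 9.35
tool_pos: [0.7369, -0.1557, 0.4241]
tool_rot: [-2.396, -2.029, 0.001]
contact_force: [-0.4, 0.2, 0.1]
opening: -0.0001
grip_force: 0.0
```

jog_arm([
  [1,[0,0,-0.05],[0,0,0]],
  [1,[0,0,-0.11],[0,0,0]],
  [1,[0,0,-0.18],[0,0,0]],
  [1,[0,0,-0.25],[0,0,0]],
  [1,[0,0,-0.3],[0,0,0]],
  [1,[0,0,-0.335],[0,0,0]],
  [1,[0,0,-0.335],[0,0,0]],
  [1,[0,0,-0.335],[0,0,0]],
])

```text
t: 10.02
tool_pos: [0.7372, -0.1536, 0.2913]
tool_rot: [-2.394, -2.033, 0.0]
contact_force: [0.2, -0.6, 0.7]
opening: 0.0001
grip_force: 0.0
```

jog_arm([
  [1,[-0.04,0.006,0.006],[0,0,0]],
  [1,[-0.08,0.012,0.012],[0,0,0]],
  [1,[-0.12,0.018,0.012],[0,0,0]],
  [1,[-0.15,0.022,0.012],[0,0,0]],
  [1,[-0.18,0.026,0.012],[0,0,0]],
  [1,[-0.21,0.029,0.012],[0,0,0]],
  [1,[-0.24,0.034,0.01],[0,0,0]],
  [1,[-0.27,0.04,0.005],[0,0,0]],
  [1,[-0.3,0.045,0],[0,0,0]],
  [1,[-0.33,0.05,-0.01],[0,0,0]],
  [1,[-0.36,0.055,-0.022],[0,0,0]],
  [1,[-0.39,0.059,-0.037],[0,0,0]],
])

```text
t: 11.02
tool_pos: [0.5832, -0.1311, 0.2818]
tool_rot: [2.389, 2.028, 0.008]
contact_force: [2.1, 0.1, 3.0]
opening: 0.0
grip_force: 1.2
```

```bash
python3 - <<'E'
from h import *
o=ctrl.get_obs();print(o['t'],o['tool_pos'],o['contact_force'])
a=ctrl.get_image("scene")[:,:,::-1]; cv2.imwrite("pics/s4.png",cv2.resize(a[100:370,40:310],(400,400)))
E
```

```text
11.0167 [ 0.5832 -0.1311  0.2818] [2.1457 0.0528 3.0453]
```

View pics/s4.png

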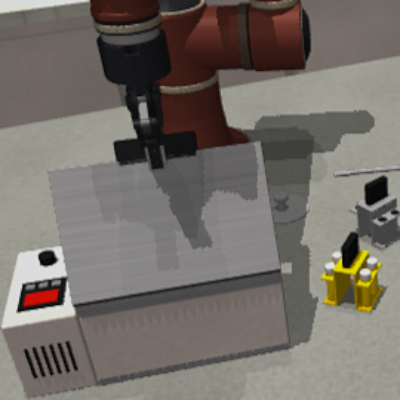

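The picture shows the fingers pushing the lid's outer face near the lip, with the lid now at about 1 rad. I'll carry on along the arc.

jog_arm([
  [1,[-0.04,0.006,-0.027],[0,0,0]],
  [1,[-0.078,0.012,-0.059],[0,0,0]],
  [1,[-0.1,0.016,-0.084],[0,0,0]],
  [1,[-0.12,0.019,-0.11],[0,0,0]],
  [1,[-0.138,0.022,-0.135],[0,0,0]],
  [1,[-0.152,0.025,-0.165],[0,0,0]],
  [1,[-0.165,0.027,-0.195],[0,0,0]],
  [1,[-0.178,0.03,-0.222],[0,0,0]],
  [1,[-0.187,0.031,-0.255],[0,0,0]],
  [1,[-0.192,0.032,-0.285],[0,0,0]],
  [1,[-0.194,0.032,-0.305],[0,0,0]],
  [1,[-0.194,0.032,-0.305],[0,0,0]],
])

```text
t: 12.07
tool_pos: [0.5024, -0.1176, 0.1515]
tool_rot: [-2.393, -2.029, 0.003]
contact_force: [-0.2, 0.6, -0.5]
opening: -0.0004
grip_force: 0.0
```

jog_arm([
  [1,[0,0,-0.005],[0,0,0]],
  [1,[0,0,-0.01],[0,0,0]],
  [1,[0,0,-0.014],[0,0,0]],
  [1,[0,0,-0.014],[0,0,0]],
])

```text
t: 12.4
tool_pos: [0.5043, -0.1183, 0.1492]
tool_rot: [2.395, 2.032, 0.001]
contact_force: [-0.0, 0.3, 0.5]
opening: -0.0001
grip_force: 0.0
```

jog_arm([
  [1,[0,0,-0.003],[0,0,0]],
  [1,[0,0,-0.006],[0,0,0]],
  [1,[0,0,-0.006],[0,0,0]],
])

```text
t: 12.65
tool_pos: [0.5045, -0.1183, 0.149]
tool_rot: [2.395, 2.032, 0.0]
contact_force: [-5.3, 1.4, 9.6]
opening: -0.0
grip_force: 4.9
```

jog_arm([
  [1,[0,0,0.05],[0,0,0]],
  [1,[0,0,0.12],[0,0,0]],
  [1,[0,0,0.2],[0,0,0]],
  [1,[0,0.1,0.3],[0,0,0]],
  [1,[0,0.2,0.35],[0,0,0]],
  [1,[0,0.3,0.4],[0,0,0]],
  [1,[0,0.4,0.4],[0,0,0]],
  [1,[0,0.5,0.4],[0,0,0]],
  [1,[0,0.6,0.4],[0,0,0]],
  [1,[0,0.7,0.4],[0,0,0]],
  [1,[0,0.7,0.4],[0,0,0]],
  [1,[0,0.7,0.4],[0,0,0]],
])

```text
t: 13.65
tool_pos: [0.5036, 0.1645, 0.3066]
tool_rot: [-2.391, -2.038, -0.001]
contact_force: [0.7, -1.1, -0.3]
opening: 0.0002
grip_force: 0.0
```

```bash
python3 - <<'E'
from h import *
o=ctrl.get_obs();print(o['t'],o['tool_pos'],o['contact_force'])
a=ctrl.get_image("scene")[:,:,::-1];b=ctrl.get_image("top")[:,:,::-1]
cv2.imwrite("pics/s5.png",np.hstack([cv2.resize(a[170:370,40:290],(500,400),interpolation=2),cv2.resize(b[160:310,410:522],(300,400),interpolation=2)]))
E
```

```text
13.65 [0.5036 0.1645 0.3066] [ 0.7192 -1.0677 -0.2762]
```

View pics/s5.png

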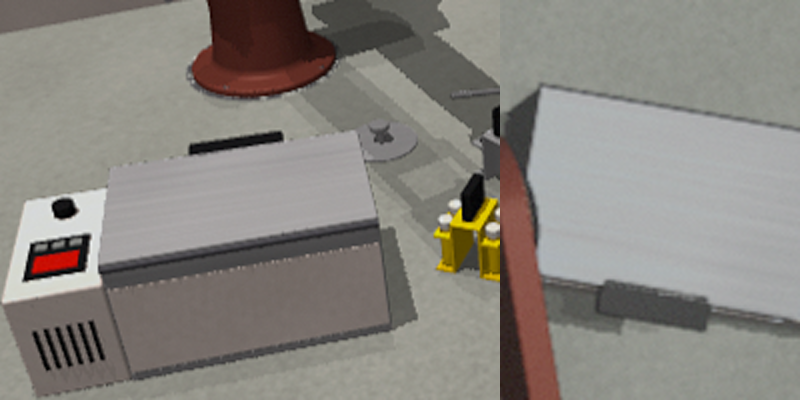

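The lid lies flat and shut: contact was at z = 0.149 m, which is the closed height of its top face. The robot is clear, so I'll hand in the job.

```bash
python3 -c "
from station import ctrl
print(ctrl.finish_job())"
```

```text
the job is handed in; nothing more can be done
None
```

The loaded saddle hangs on the bar between the collars, the lid is shut, and I handed the job in at about 13.7 s; the hand-in gave no verdict, and I last saw the saddle in place just before closing the lid.

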